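# Set the stroke stop of a bottle-capping press with a fork gauge

### The arm

A 6-joint arm with a two-finger parallel gripper is mounted at the origin on the work surface. World frame = base frame: x ahead of the robot, y to its left, z up, the work surface at z = 0. Lengths are in m, angles in rad, forces in N, time in s.
With the tool pointing down it reaches from about 0.35 to 0.775 m from the base axis. Payload 7.3 kg.
Tool frame: the origin (TCP) lies on the centre line of the jaws, within the pads' length; the fingertips stand 11 mm ahead of it and the grasp point (between the pads) lies 8 mm behind it; z points along the fingers, y is the direction in which the jaws open and shut (so a half turn about z gives the same grasp; the last joint's range is limited). The gripper opens to 92 mm and grips with 3 to 60 N. Pads are 19 mm wide; open, the fingers measure 130 mm over their backs; the gripper's body (75 mm by 190 mm) begins 47 mm behind the grasp point.
Start: joints at [-1.408, 0.342, 1.524, -0, 1.275, -0.146], TCP at [0.16, -0.5, 0.238] pointing down, gripper open.
Joint ranges: [-2.53, 2.53], [-0.77, 2.02], [0.04, 2.7], [-1, 4.14], [0.28, 2.66], [-3.11, 3.11]. Speed limits (rad/s): [2.57, 2.57, 3.14, 3.14, 3.14, 3.14].

### API

Orientations are given as [roll, pitch, yaw] about the fixed x, y, z axes, in that order (R = Rz(yaw) Ry(pitch) Rx(roll)).
In Python, from cell import robot gives the robot as it stands.
- The arm moves only by the tool jog_arm, never from a script. Its argument "deltas" is one flat list of numbers, 6 for each row, row after row: the shift along the world's x, y, z in units of 0.1 m (1.0 is 0.1 m), then the turn, a rotation vector about the world's x, y, z in units of 90 degrees (1.0 is 90 degrees). A call has 1 to 5 rows; each row is the pose to reach, as a shift and turn from the pose commanded when the call began; what a row does not reach only later rows make up. A row lasts 1/12 s, in which the tool goes at most 41.7 mm and 7.16 degrees, less where a joint would pass 70% of its speed; a pose out of reach is approached as far as the arm can. A call with a number of a shift or a turn outside -1 to 1 is refused whole. A call with a gripper value outside its range is refused whole. "claw" is the opening, from 0 (shut) to 1 (fully open), set as the call begins (left out, the last holds). The fingers move at their own pace and stop on an object; "newtons" is the grip in N (left out, the last holds). Time passes only in rows, so rows that repeat a pose let the fingers close. It gives the time, the measured TCP pose, the force and the opening at its end, in the units of the state.
- robot.observe(): the state, without advancing time (a new reading comes with each control period).
- robot.read_camera(name): name is "side" or "top" or "wrist"; returns the picture (420x560x3 uint8, red, green, blue); there is no depth.
- robot.camera_params(name): a dict with "fx", "fy", "cx", "cy" (pixels), "R" (3x3) and "t" (3): a world point X has camera coordinates R X + t. Camera axes: x right, y down, z forward; pixel columns grow to the right and rows downward; lengths in m; the calibration is good to about 2 mm. A picture is of the moment at which its call begins: read the wrist's pose just before it. camera_params takes no time and is no camera call; for the wrist camera it gives the pose at the moment of the call.
- robot.hand_in(): hands the job in, once; it reports no verdict.
The state is a dict: "time": time; "qpos": joint angles; "qvel": joint speeds; "joint_efforts": joint torques, N m; "tool_pos": TCP position; "tool_rot": TCP orientation; "contact_force": force on the tool from outside, world axes, zero at the start; "torque": the same for the moment, N m; "opening": finger opening in m.
Only numpy, scipy, OpenCV 4.12 (cv2) and the standard library are available. Lean on these libraries where they do the work, as an engineer would, in place of code of your own. Each camera call takes 0.05 s, during which the arm holds its last target. There are 200 camera calls.

### The job

Set the stroke stop of the capping press with the thicker of the two fork gauges: slip the gauge around the threaded rod so that it lies flat on top of the press head, and spin the knurled collar down until it just nips the gauge - enough to hold it once you let go of the collar, never forced. Then draw the gauge out, leaving the collar where it is set, and lay it flat back on its plywood board. Leave the thin gauge, the bottles and the tub of caps alone.

Things in the scene. Friction and masses are not known exactly. Their poses are not given: they have to be found in the camera images.
- press: Grey cast-iron hand-lever capping press, fixed. Origin on the bench under the axis of ram and threaded rod; x from the open throat (front) to the column (back), z up. Base x -75 to 135, y -60 to 60 mm. Head x -45 to 125, y -36 to 36, top 185 mm above the bench. Below that top: a lock screw in front, to x -73; a lever on the right, y -36 to -78, back to x 221. The ram is locked.
- head_top (a point): Point on the flat top of the press head where the vertical threaded rod (20 mm diameter) comes out, 185 mm above the bench; axes as the press. The rod ends 62 mm above this point. The flat top is 72 mm wide (y) and starts 45 mm in front of the rod axis (x -45 mm).
- collar_under (a point): Centre of the underside of the knurled steel collar on the threaded rod: 48 mm diameter, 24 mm tall, the lowest 5 mm a 45 mm urethane pad that gives about 1 mm under 50 N. It starts 23 to 26 mm above the head. Right-hand thread: clockwise seen from above lowers it 8 mm per turn. It turns with a drag of 0.06 N m, 0.05 more per 0.1 rad once it bears on a gauge, and stays where left.
- gauge: Aluminium fork gauge lying flat, 20 mm thick. Origin on its underside, mid-slot, where the rod axis is to come; z up, slot open to +x, handle to -x. Slot 24 mm wide, closed end at x -12, mouth at x 24 mm (29 mm wide over the last 8 mm). Fork 44 mm wide, x -32 to 24; handle bar 24 mm wide, x -100 to -32, all of one thickness. 150 to 250 g. The one to use.
- thin_gauge: Aluminium fork gauge lying flat, 12 mm thick. Origin on its underside, mid-slot, where the rod axis is to come; z up, slot open to +x, handle to -x. Slot 24 mm wide, closed end at x -12, mouth at x 24 mm (29 mm wide over the last 8 mm). Fork 44 mm wide, x -32 to 24; handle bar 24 mm wide, x -100 to -32, all of one thickness. Not needed.
- board: Plywood board fixed on the bench, 170 mm (its x) by 220 mm (its y), 12 mm thick, on which both gauges lie side by side about 100 mm apart, handles towards its -x. Origin at the centre of its underside. It is on the left or the right of the press.
- bottle0: Small amber glass bottle with a black cap, 40 mm diameter, 78 mm tall, standing in the tray. Origin at the centre of its underside.
- bottle1: Second small amber bottle, the same.
- cap_tub: White plastic tub of black caps, 72 mm diameter, 50 mm tall, in the tray. Origin at the centre of its underside.
- tray: Shallow cardboard tray, 170 mm (x) by 200 mm (y), 35 mm high, fixed, on the other side of the press from the board; it holds the two bottles and the tub. Origin at the centre of its underside.
There are look-alikes about, which are no part of the job. What is shaped like the gauge but red or turquoise is not meant.

How it is judged:
By the outcome, as a careful person would: the job done as asked, in the order asked, and still so for the second after the job is handed in, with the robot touching nothing.
It also fails if it takes over 72 s, if anything falls off the work surface, if the arm or the gripper's body presses on something with over 40 N, if the wrist force passes 120 N, or if a joint passes its speed limit or range.

## Working session

There is one attempt and no reset: what is moved stays moved. The work goes in short steps, Python scripts to look and compute and a tool call to move; the robot and the scene stay as the last step left them, time stands still between calls to the robot, and variables do not carry over. Pictures are saved under pics/ and viewed, about 8 in all and at most 12, crops included, and the job is handed in when it is done.

Besides the shell and the picture viewer there is one more tool, called after "Call:" as a command line: name --argument value ..., lists and objects as JSON in quotes. jog_arm: Moves the arm, as the interface text tells. Its arguments: {"type":"object","properties":{"deltas":{"type":"array","items":{"type":"number"}},"claw":{"type":"number"},"newtons":{"type":"number"}},"required":["deltas"]}

```bash
mkdir -p pics; ls; cat > h.py <<'E'
import numpy as np, cv2
from cell import robot
def grab(n,f=None):
    p=robot.camera_params(n); im=robot.read_camera(n)[:,:,::-1].copy()
    if f: cv2.imwrite('pics/'+f+'.png',im)
    return im,p
def ray(p,u,v):
    R=np.array(p['R']);t=np.array(p['t'])
    return -R.T@t, R.T@np.array([(u-p['cx'])/p['fx'],(v-p['cy'])/p['fy'],1])
def onz(p,u,v,z):
    o,d=ray(p,u,v); return o+d*(z-o[2])/d[2]
def proj(p,X):
    c=np.array(p['R'])@np.array(X)+np.array(p['t']); return p['fx']*c[0]/c[2]+p['cx'],p['fy']*c[1]/c[2]+p['cy']
E
python3 - <<'E'
from h import *
a,p=grab('top','top0'); b,q=grab('side','side0')
cv2.imwrite('pics/both.png',cv2.resize(np.vstack([a,b]),None,fx=.71,fy=.71))
for n,c in(('top',p),('side',q)):
    o,d=ray(c,280,210);print(n,o,d,c['fx'])
print(robot.observe())
E
```

```text
pics
top [ 0.25430898 -0.07618573  1.4819939 ] [ 0.15380317  0.01042912 -0.98809464] 467.8310055817665
side [-0.02627299  0.48107628  0.92586197] [ 0.46354896 -0.52705902 -0.71255497] 398.0707884505649
{'time': 0.1, 'qpos': array([-1.40800961e+00,  3.42633100e-01,  1.52491178e+00,  5.00860934e-05,
        1.27538827e+00, -1.45999122e-01]), 'qvel': array([ 0.00135373, -0.00331432, -0.00187554,  0.00102934,  0.00014637,
       -0.00030129]), 'joint_efforts': array([ 3.10841700e-03, -4.32001948e+01, -2.44695067e+01,  7.18263374e-02,
        5.25712583e-02, -2.58264731e-05]), 'tool_pos': array([ 0.15952897, -0.49982012,  0.23712819]), 'tool_rot': array([-3.14027338e+00, -2.42405285e-04,  3.08771061e-01]), 'contact_force': array([-0.66890879, -1.46638482, -0.36028847]), 'torque': array([-0.02552041, -0.00767555,  0.03208569]), 'opening': 0.09191819462626213}
```

View pics/top0.png

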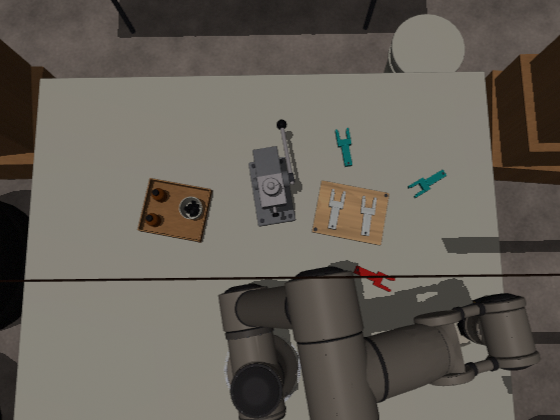

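View pics/side0.png

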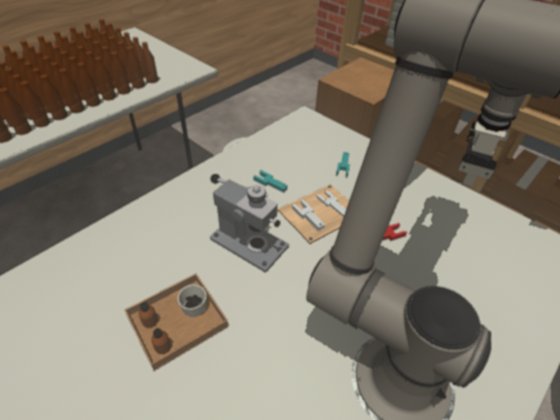

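Top view: the board with two silver forks at about (335,209) and (368,216). The red fork (375,278) and turquoise ones (345,147), (427,184) are look-alikes. The press is at (270,190), with its throat toward the robot. In the side view the forks are at (308,214) and (331,203). Next I'll enlarge to tell thick from thin.

```bash
python3 - <<'E'
from h import *
a=cv2.imread('pics/top0.png');b=cv2.imread('pics/side0.png')
c=cv2.resize(a[110:260,240:400],(640,600),interpolation=cv2.INTER_CUBIC)
d=cv2.resize(b[160:260,200:370],(800,470),interpolation=cv2.INTER_CUBIC)
c=cv2.resize(c,None,fx=.5,fy=.5); 
d=cv2.resize(b[180:245,275:365],(480,346),interpolation=cv2.INTER_CUBIC)
im=np.zeros((346,800,3),np.uint8); im[:300,:320]=c; im[:,320:]=d
cv2.imwrite('pics/crop.png',im)
p=robot.camera_params('top')
hsv=cv2.cvtColor(a,cv2.COLOR_BGR2HSV)
m=((hsv[...,1]<60)&(hsv[...,2]>120)).astype(np.uint8); 
reg=np.zeros_like(m);reg[185:240,318:384]=1
n,l,s,ce=cv2.connectedComponentsWithStats(m*reg)
for i in range(1,n):
    if s[i,4]>30:
        ys,xs=np.where(l==i); P=np.array([onz(p,x,y,.03)[:2] for x,y in zip(xs,ys)])
        w,v=np.linalg.eigh(np.cov(P.T)); print(s[i],P.mean(0),v[:,1],np.degrees(np.arctan2(v[1,1],v[0,1])))
print('collar top',onz(p,271,185,.235),'board corners',[onz(p,*c,.012)[:2].round(3) for c in((321,181),(389,192),(382,244),(313,233))])
print('base corners',[onz(p,*c,.012)[:2].round(3) for c in((258,226),(295,221))])
print('knob',onz(p,281,125,.17))
E
```

```text
[351 185  33   7 125] [ 0.55083096 -0.3504393 ] [0.1105951  0.99386555] 83.6503782978407
[328 191  18  38 291] [ 0.48153635 -0.23393717] [-0.97170199  0.23621018] 166.33703053468625
[361 197  16  39 295] [ 0.45721717 -0.3333756 ] [-0.98075434  0.1952458 ] 168.74091695829665
[318 234  29   6  99] [ 0.39236395 -0.20894955] [0.1128685  0.99360993] 83.51930166796232
collar top [ 0.517586   -0.03925383  0.235     ] board corners [array([ 0.576, -0.193]), array([ 0.537, -0.409]), array([ 0.371, -0.379]), array([ 0.408, -0.164])]
base corners [array([0.433, 0.009]), array([ 0.447, -0.108])]
knob [ 0.71016537 -0.06793306  0.17      ]
```

View pics/crop.png

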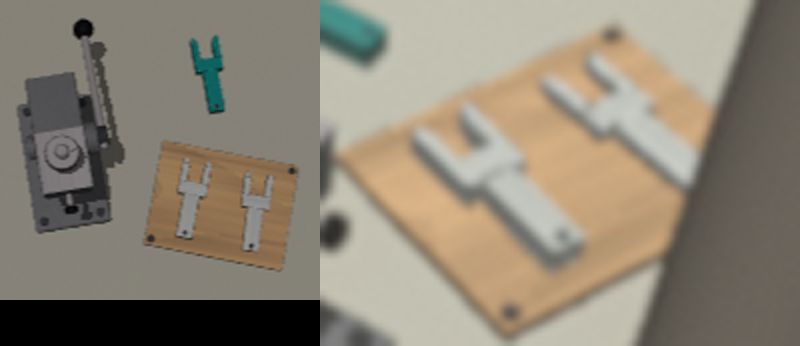

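The nearer fork in the side view (thicker edge faces) sits next to the press in the top view (335,209). The farther one (368,216) looks thinner. I'll move over the near one and confirm with the wrist camera.

Call:
jog_arm --deltas '[0.28, 0.27, 0, 0, 0, -0.07, 0.56, 0.54, 0, 0, 0, -0.14, 0.84, 0.81, 0, 0, 0, -0.21, 1.0, 1.0, 0, 0, 0, -0.28, 1.0, 1.0, 0, 0, 0, -0.35]' --claw 0.6

```text
time: 0.52
tool_pos: [0.262, -0.3965, 0.2375]
tool_rot: [-3.139, 0.0, -0.243]
contact_force: [-0.1, 0.2, 0.2]
opening: 0.0629
```

Call:
jog_arm --deltas '[0.28, 0.27, -0.05, 0, 0, 0, 0.56, 0.54, -0.1, 0, 0, 0, 0.84, 0.81, -0.1, 0, 0, 0, 1.0, 1.0, -0.1, 0, 0, 0, 1.0, 1.0, -0.1, 0, 0, 0]'

```text
time: 0.93
tool_pos: [0.3617, -0.2967, 0.2274]
tool_rot: [-3.14, 0.0, -0.237]
contact_force: [-0.1, 0.4, 0.0]
opening: 0.0552
```

Call:
jog_arm --deltas '[0.28, 0.25, 0, 0, 0, 0, 0.56, 0.5, 0, 0, 0, 0, 0.8, 0.74, 0, 0, 0, 0, 0.8, 0.74, 0, 0, 0, 0]'

```text
time: 1.27
tool_pos: [0.4423, -0.2229, 0.2275]
tool_rot: [-3.14, -0.001, -0.237]
contact_force: [-0.1, 0.3, -0.5]
opening: 0.0551
```

```bash
python3 - <<'E'
from h import *
a,p=grab('wrist','w1'); print(onz(p,280,210,.03),ray(p,280,210)[0],p)
s=robot.observe();print(s['time'],s['tool_pos'],s['tool_rot'],s['qpos'])
E
```

```text
[ 0.41758377 -0.21827076  0.03      ] [ 0.50981914 -0.23880014  0.37441957] {'fx': 293.9381159834872, 'fy': 293.9381159834872, 'cx': 278.3274926403505, 'cy': 207.88397448787583, 'R': array([[-2.35339268e-01, -9.71912947e-01, -8.07868651e-04],
       [-9.39165476e-01,  2.27195678e-01,  2.57585584e-01],
       [-2.50167220e-01,  6.13787252e-02, -9.66255150e-01]]), 't': array([-0.11181   ,  0.43661382,  0.50398212])}
1.3167 [ 0.44074827 -0.22452734  0.22732311] [-3.14128717e+00  5.82486292e-04 -2.36855756e-01] [-6.26271938e-01  2.96029075e-01  1.62134333e+00  6.53471864e-05
  1.22487510e+00  1.18135806e+00]
```

View pics/w1.png

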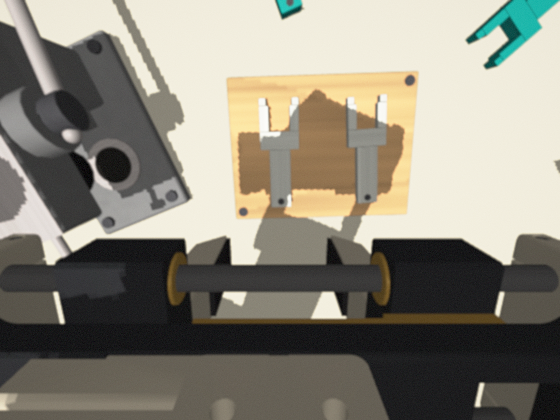

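Wrist view: the board spans (230–415, 75–215), with forks at (280,150) and (366,150) and their prongs up. The press is at left. I'll make one enlarged crop, side and wrist together, to confirm the thickness, and measure both forks.

```bash
python3 - <<'E'
from h import *
b,q=grab('side','side1'); a=cv2.imread('pics/w1.png')
d=cv2.resize(b[175:250,270:370],(440,330),interpolation=cv2.INTER_CUBIC)
e=cv2.resize(a[85:215,240:400],(360,292),interpolation=cv2.INTER_CUBIC)
im=np.zeros((330,800,3),np.uint8); im[:,:440]=d; im[:292,440:]=e
cv2.imwrite('pics/crop2.png',im)
E
```

```text
(no output)
```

View pics/crop2.png

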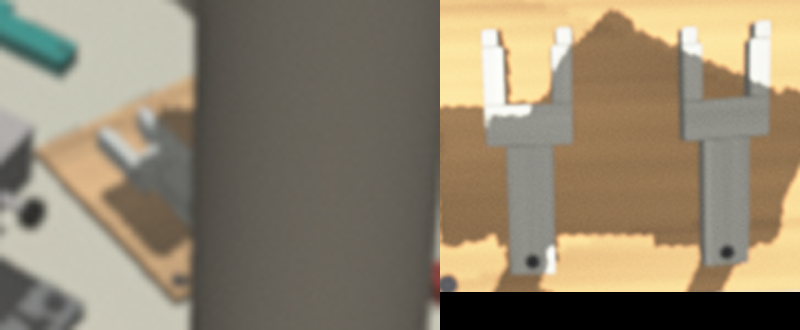

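```bash
python3 - <<'E'
from h import *
q=robot.camera_params('side'); p=robot.camera_params('wrist')
def tri(pa,ua,pb,ub):
    o1,d1=ray(pa,*ua);o2,d2=ray(pb,*ub);d1/=np.linalg.norm(d1);d2/=np.linalg.norm(d2)
    s=np.linalg.lstsq(np.c_[d1,-d2],o2-o1,rcond=None)[0]
    return ((o1+d1*s[0]+o2+d2*s[1])/2).round(4),np.linalg.norm(o1+d1*s[0]-o2-d2*s[1]).round(4)
S=lambda x,y:(275+(x-320)/5.333-.4,180+y/5.323-.4); W=lambda x,y:(240+(x-440)/2.25-.3,85+y/2.246-.3)
print('near hole',tri(q,S(563,236),p,W(533,262)))
# inner crotch-left prong tips (top outer corners): near left prong tip, far left prong tip
print('near Lprong tip',tri(q,S(421,128),p,W(490,31)),'near R',tri(q,S(468,108),p,W(562,28)))
print('far Lprong tip',tri(q,S(551,80),p,W(690,29)),'far R',tri(q,S(597,55),p,W(761,22)))
for z,n,hole in((.032,'near',(533,262)),(.024,'far',(727,252))):
    h=onz(p,*W(*hole),z)
    print(n,'hole',h)
f=[onz(p,*W(*c),.032)[:2].round(4) for c in((482,31),(572,28),(488,145),(572,144),(509,273),(555,273))]
print(f)
m=(f[0]+f[1])/2;e=(f[4]+f[5])/2;print('axis',m,e,np.linalg.norm(m-e),np.degrees(np.arctan2(*(m-e)[::-1])))
E
```

```text
near hole (array([ 0.4265, -0.2243,  0.0325]), np.float64(0.0028))
near Lprong tip (array([ 0.5435, -0.2317,  0.0323]), np.float64(0.0011)) near R (array([ 0.5364, -0.2663,  0.0304]), np.float64(0.0005))
far Lprong tip (array([ 0.5215, -0.329 ,  0.0223]), np.float64(0.0006)) far R (array([ 0.5153, -0.3644,  0.0243]), np.float64(0.0022))
near hole [ 0.42529241 -0.2251493   0.032     ]
far hole [ 0.40386112 -0.32841448  0.024     ]
[array([ 0.5439, -0.2282]), array([ 0.5349, -0.2711]), array([ 0.4903, -0.2173]), array([ 0.4807, -0.2589]), array([ 0.4224, -0.2113]), array([ 0.4166, -0.2352])]
axis [ 0.5394  -0.24965] [ 0.4195  -0.22325] 0.12277202450069814 -12.417445790076279
```

Triangulated tops: near fork z ≈ 32 mm (20 mm thick on the 12 mm board), far fork ≈ 24 mm (12 mm thick). The gauge to use is therefore the one nearer the press: top view (335,209), wrist view (280,150). Descending to its handle.

Call:
jog_arm --deltas '[0.03, -0.04, -0.3, 0, 0, 0.013, 0.03, -0.04, -0.65, 0, 0, 0.013, 0.03, -0.04, -1.0, 0, 0, 0.013]'

```text
time: 1.62
tool_pos: [0.442, -0.2318, 0.1272]
tool_rot: [3.14, -0.002, -0.222]
contact_force: [0.3, 0.3, -0.7]
opening: 0.0551
```

Call:
jog_arm --deltas '[0, 0, -0.3, 0, 0, 0, 0, 0, -0.6, 0, 0, 0, 0, 0, -0.8, 0, 0, 0, 0, 0, -0.9, 0, 0, 0, 0, 0, -0.9, 0, 0, 0]'

```text
time: 2.03
tool_pos: [0.4407, -0.2305, 0.0359]
tool_rot: [-3.14, 0.004, -0.222]
contact_force: [-0.2, -0.0, 1.1]
opening: 0.0548
```

```bash
python3 - <<'E'
from h import *
a,p=grab('wrist','w2'); s=robot.observe();print(s['time'],s['tool_pos'],s['tool_rot'],s['contact_force'])
cv2.imwrite('pics/w2c.png',cv2.resize(a[0:330,100:470],None,fx=1.5,fy=1.5))
E
```

```text
2.0833 [ 0.44173242 -0.2308983   0.03738178] [-3.14121271e+00  1.59655621e-03 -2.21874921e-01] [0.1321822  0.4295513  0.51033415]
```

View pics/w2c.png

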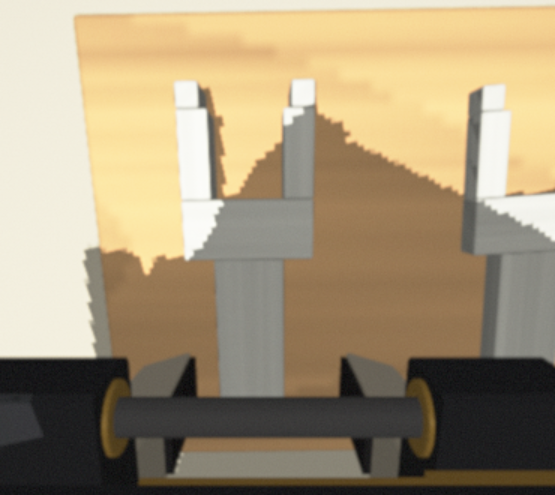

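Wrist crop: the handle (218–284) is left of the jaw centre (267). Working out the offset.

```bash
python3 - <<'E'
from h import *
p=robot.camera_params('wrist'); s=robot.observe()
W=lambda x,y:onz(p,100+x/1.5,y/1.5,.032)[:2]
t=(W(175,82)+W(315,80))/2; k=(W(183,258)+W(313,258))/2; a=(W(217,270)+W(285,270))/2;b=(W(219,390)+W(284,390))/2
print(t,k,a,b,np.linalg.norm(W(217,270)-W(285,270)),np.linalg.norm(W(175,82)-W(315,80)))
for u in(k,a,b): print(np.degrees(np.arctan2(*(t-u)[::-1])))
print(s['tool_pos'],s['tool_rot'],onz(p,278.3,260,.032))
T=np.array(s['tool_pos'])[:2];d=(t-b)/np.linalg.norm(t-b);print('T in gauge x',24-1e3*(t-T)@d,'lat',1e3*np.cross(d,T-t))
E
```

```text
[ 0.54445219 -0.24634447] [ 0.49015854 -0.23438951] [ 0.48584901 -0.2344364 ] [ 0.44154747 -0.22415904] 0.023697495271319348 0.04386695370184973
-12.417842623798798
-11.486034685018064
-12.166293305742455
[ 0.44173242 -0.2308983   0.03738178] [-3.14121271e+00  1.59655621e-03 -2.21874921e-01] [ 0.44022609 -0.22999694  0.032     ]
T in gauge x -79.66795974322181 lat -6.5489164214151705<stdin>:8: DeprecationWarning: Arrays of 2-dimensional vectors are deprecated. Use arrays of 3-dimensional vectors instead. (deprecated in NumPy 2.0)
```

Call:
jog_arm --deltas '[0.05, 0.06, 0, 0, 0, 0.007, 0.05, 0.06, -0.06, 0, 0, 0.007, 0.05, 0.06, -0.12, 0, 0, 0.007, 0.05, 0.06, -0.12, 0, 0, 0.007]'

```text
time: 2.42
tool_pos: [0.4475, -0.2239, 0.0254]
tool_rot: [3.142, 0.0, -0.209]
contact_force: [-0.1, -0.6, -0.3]
opening: 0.0549
```

Call:
jog_arm --deltas '[0, 0, 0, 0, 0, 0, 0, 0, 0, 0, 0, 0, 0, 0, 0, 0, 0, 0, 0, 0, 0, 0, 0, 0, 0, 0, 0, 0, 0, 0]' --claw 0.1 --newtons 35

```text
time: 2.83
tool_pos: [0.4476, -0.2243, 0.0259]
tool_rot: [3.141, -0.0, -0.21]
contact_force: [-1.3, -0.8, -0.5]
opening: 0.0259
```

Call:
jog_arm --deltas '[0, 0, 0, 0, 0, 0, 0, 0, 0, 0, 0, 0, 0, 0, 0, 0, 0, 0]'

```text
time: 3.08
tool_pos: [0.4476, -0.2243, 0.0259]
tool_rot: [3.141, -0.0, -0.209]
contact_force: [0.1, 0.4, 1.7]
opening: 0.0235
```

Call:
jog_arm --deltas '[0, 0, 0.1, 0, 0, 0, 0, 0, 0.3, 0, 0, 0, 0, 0, 0.6, 0, 0, 0, 0, 0, 0.95, 0, 0, 0]'

```text
time: 3.42
tool_pos: [0.4462, -0.2232, 0.1208]
tool_rot: [-3.14, 0.004, -0.21]
contact_force: [1.5, -0.5, -2.6]
opening: 0.0237
```

Call:
jog_arm --deltas '[0.05, 0.07, 0.35, 0, 0, 0.02, 0.15, 0.2, 0.65, 0, 0, 0.06, 0.3, 0.4, 0.95, 0, 0, 0.1, 0.45, 0.6, 1.0, 0, 0, 0.15, 0.6, 0.8, 1.0, 0, 0, 0.21]'

```text
time: 3.83
tool_pos: [0.5089, -0.1436, 0.2242]
tool_rot: [3.139, -0.005, 0.123]
contact_force: [0.7, 1.1, -3.2]
opening: 0.0237
```

Call:
jog_arm --deltas '[0, 0, 0.35, 0, 0, 0, 0, 0, 0.7, 0, 0, 0, 0, 0, 1.0, 0, 0, 0, 0, 0, 1.0, 0, 0, 0, 0, 0, 1.0, 0, 0, 0]'

```text
time: 4.25
tool_pos: [0.5077, -0.144, 0.3224]
tool_rot: [3.14, -0.003, 0.121]
contact_force: [0.6, -0.4, -3.4]
opening: 0.0236
```

Call:
jog_arm --deltas '[0, 0, 0.35, 0, 0, 0, 0, 0, 0.4, 0, 0, 0, 0, 0, 0.4, 0, 0, 0]'

```text
time: 4.5
tool_pos: [0.508, -0.1444, 0.3614]
tool_rot: [3.14, -0.002, 0.12]
contact_force: [-0.0, 0.7, -2.4]
opening: 0.0239
```

```bash
python3 - <<'E'
from h import *
a,p=grab('wrist','w3'); s=robot.observe();print(s['time'],s['tool_pos'],s['tool_rot'],s['contact_force'],s['opening'])
np.savez('w3.npz',**p)
cv2.imwrite('pics/w3c.png',cv2.resize(a[:,0:400],None,fx=1.42,fy=1.42))
E
```

```text
4.55 [ 0.50752792 -0.14421469  0.35989741] [3.14157720e+00 8.94193299e-05 1.20151411e-01] [-0.20541627  0.76239861 -3.18980688] 0.023804331082027536
```

View pics/w3c.png

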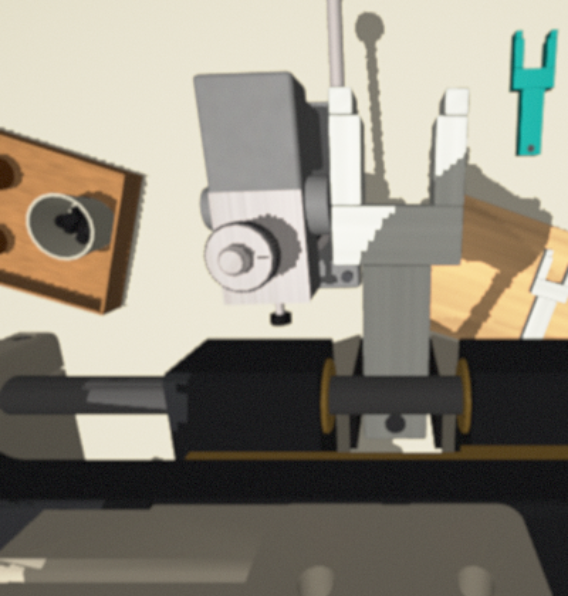

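Wrist crop (1.42×): collar top centred at about (241,257) with the rod top at (236,260). The light head top's front edge runs from about (223,304) to (307,300). The held gauge's prongs span 329–468.

```bash
python3 - <<'E'
from h import *
p=dict(np.load('w3.npz')); a=cv2.imread('pics/w3.png'); g=cv2.GaussianBlur(cv2.cvtColor(a,cv2.COLOR_BGR2GRAY),(3,3),0)
big=cv2.resize(g[135:225,130:230],None,fx=6,fy=6,interpolation=cv2.INTER_CUBIC)
for lo,hi in((60,100),(130,170)):
  for par in (45,30):
    c=cv2.HoughCircles(big,cv2.HOUGH_GRADIENT,1,40,param1=120,param2=par,minRadius=lo,maxRadius=hi)
    if c is not None:
        for x,y,r in c[0][:3]: print('circle',x/6+130-.4,y/6+135-.4,r/6)
W=lambda x,y,z:onz(p,x/1.42-.15,y/1.42-.15,z)[:2].round(4)
print('rod',W(236,260,.247),'collar',W(241,257,.2335))
L=W(223,304,.185);R=W(307,300,.185);B=W(206,190,.185);print('head',L,R,B,np.linalg.norm(L-R),'yaw',np.degrees(np.arctan2(*((L-R)*[-1,1]))),np.degrees(np.arctan2(*(B-L)[::-1])))
z=.3665
t=(W(329,88,z)+W(468,88,z))/2;b=(W(363,270,z)+W(431,270,z))/2;b2=(W(365,370,z)+W(429,370,z))/2
T=np.array([.508,-.1442])
d=(t-b2)/np.linalg.norm(t-b2);print('gauge tip',t,'yaw',np.degrees(np.arctan2(d[1],d[0])),np.degrees(np.arctan2(*(t-b)[::-1])),'origin',t-.024*d,'rel T',t-.024*d-T,'wid',np.linalg.norm(W(329,88,z)-W(468,88,z)))
# row profiles of head edges
for r in (195,200,205): print(r,g[r,140:232:2])
E
```

```text
rod [ 0.5189 -0.0412] collar [ 0.5184 -0.0396]
head [ 0.468  -0.0093] [ 0.4793 -0.0762] [0.556  0.0047] 0.06784762339242252 yaw 9.58727040239739 9.039482803355117
gauge tip [ 0.6057  -0.13315] yaw 6.632514615138476 6.422489562786925 origin [ 0.58186062 -0.13592202] rel T [0.07386062 0.00827798] wid 0.04321400236034611
195 [231 231 231 231 218 197 212 222 223 222 222 218 210 211 218 223 225 224
 223 223 225 226 226 214 142  86 138 188 219 223 226 228 228 230 229 228
 228 230 204  96  52  51  58  88  91  81]
200 [231 231 231 231 231 231 225 206 204 212 220 225 224 223 222 223 223 223
 223 222 216 186 137 159 207 222 223 223 226 228 227 226 227 228 228 227
 228 228 217 122  52  50  65 122 142 129]
205 [231 230 230 231 231 230 231 230 223 211 203 197 192 180 171 168 175 174
 169 183 206 222 222 224 223 221 221 221 225 226 227 225 225 227 228 225
 226 227 224 141  64 130 216 232 231 231]
```

Call:
jog_arm --deltas '[-0.25, 0.18, 0, 0, 0, 0, -0.5, 0.36, 0, 0, 0, 0, -0.75, 0.54, 0, 0, 0, 0, -1.0, 0.72, 0, 0, 0, 0, -1.0, 0.88, 0, 0, 0, 0]'

```text
time: 4.97
tool_pos: [0.4033, -0.0549, 0.3589]
tool_rot: [-3.14, 0.004, 0.12]
contact_force: [1.2, -0.1, -3.2]
opening: 0.0237
```

Call:
jog_arm --deltas '[-0.22, 0, -0.2, 0, 0, 0, -0.22, 0, -0.55, 0, 0, 0, -0.22, 0, -0.9, 0, 0, 0, -0.22, 0, -1.0, 0, 0, 0]'

```text
time: 5.3
tool_pos: [0.3817, -0.0548, 0.2548]
tool_rot: [-3.137, 0.009, 0.12]
contact_force: [-0.0, 1.3, -2.6]
opening: 0.0237
```

Call:
jog_arm --deltas '[0, 0, -0.3, 0, 0, 0, 0, 0, -0.5, 0, 0, 0, 0, 0, -0.5, 0, 0, 0, 0, 0, -0.5, 0, 0, 0]'

```text
time: 5.63
tool_pos: [0.3843, -0.0558, 0.2093]
tool_rot: [-3.14, 0.004, 0.12]
contact_force: [0.3, 0.1, -1.8]
opening: 0.0238
```

```bash
python3 - <<'E'
from h import *
b,q=grab('side','side2'); P=[]
for i in range(4):
    a,p=grab('wrist'); s=robot.observe();P.append(np.r_[s['tool_pos'],s['tool_rot']])
print(s['time'],np.mean(P,0),np.std(P,0))
print(proj(q,[.5187,-.0404,.185]))
cv2.imwrite('pics/side2c.png',cv2.resize(b[165:265,190:320],None,fx=6,fy=6,interpolation=cv2.INTER_CUBIC))
E
```

```text
5.8833 [ 3.86120493e-01 -5.63797959e-02  2.11590238e-01  3.14072847e+00
 -1.59991286e-03  1.20244870e-01] [1.18058945e-04 3.10632690e-05 1.85855023e-04 2.62912162e-04
 5.17703157e-04 7.43790293e-05]
(np.float64(255.8659701829685), np.float64(203.02760423143337))
```

View pics/side2c.png

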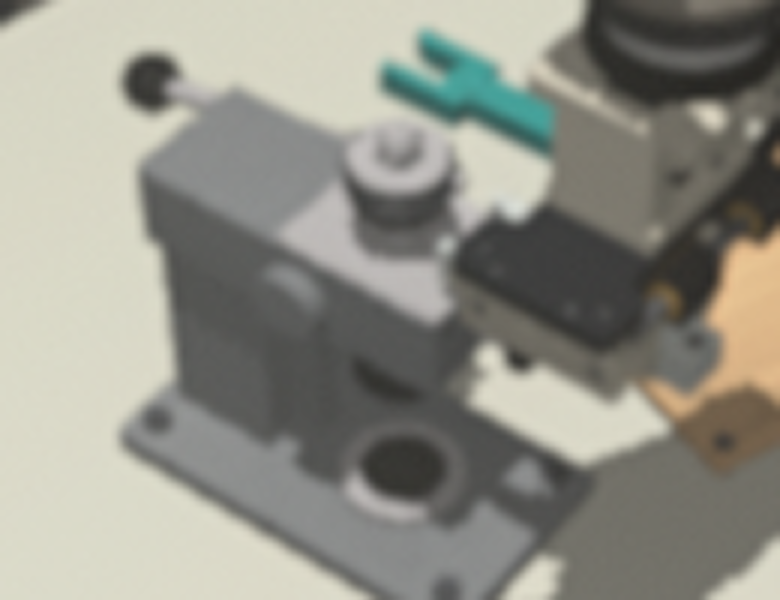

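The gauge is hidden from the side camera behind the gripper. The press matches the projection. I'll lower to 1.5 mm above the head, advance until the mouth just reaches the rod, then look from the wrist.

Call:
jog_arm --deltas '[0, 0, -0.06, 0, 0, 0, 0, 0, -0.11, 0, 0, 0, 0, 0, -0.11, 0, 0, 0]'

```text
time: 6.13
tool_pos: [0.3853, -0.0561, 0.199]
tool_rot: [-3.141, 0.001, 0.12]
contact_force: [-0.1, 1.3, -2.2]
opening: 0.0237
```

Call:
jog_arm --deltas '[0.07, 0.01, 0, 0, 0, 0, 0.14, 0.02, 0, 0, 0, 0, 0.2, 0.03, 0, 0, 0, 0, 0.26, 0.035, 0, 0, 0, 0, 0.26, 0.035, 0, 0, 0, 0]'

```text
time: 6.55
tool_pos: [0.4131, -0.0527, 0.1998]
tool_rot: [3.141, -0.001, 0.121]
contact_force: [-0.1, -0.3, -2.4]
opening: 0.0239
```

```bash
python3 - <<'E'
from h import *
robot.read_camera('side')
s=robot.observe();a,p=grab('wrist','w4'); np.savez('w4.npz',**p)
print(s['time'],s['tool_pos'],s['tool_rot'],s['contact_force'])
print('rod top predicted',proj(p,[.5187,-.0404,.247]),'collar',proj(p,[.5187,-.0404,.233]))
cv2.imwrite('pics/w4c.png',cv2.resize(a[0:300,140:420],None,fx=2,fy=2,interpolation=cv2.INTER_CUBIC))
E
```

```text
6.6 [ 0.41222898 -0.05257588  0.19963174] [3.14155935e+00 1.03533964e-04 1.20934675e-01] [-0.14244298 -0.29957303 -3.09889367]
rod top predicted (np.float64(282.33207160169974), np.float64(-2.8620251879551404)) collar (np.float64(281.74950514281977), np.float64(15.000752103208868))
```

View pics/w4c.png

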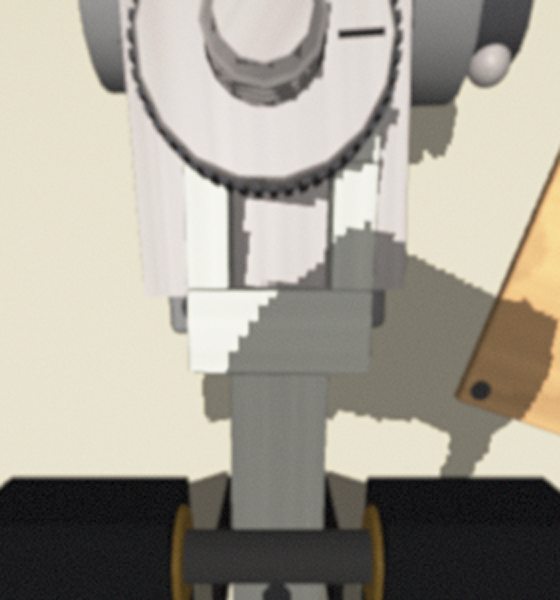

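Wrist crop (2×): the rod top spans 200–327 and the collar 130–398, both centred at about 264. The gauge slot is centred at about 281, so the gauge sits right of the rod by a few mm. Quantifying.

```bash
python3 - <<'E'
from h import *
p=dict(np.load('w4.npz'))
W=lambda x,y,z:onz(p,140+x/2-.25,y/2-.25,z)[:2]
rod=W(263.5,5,.247);print('rod',rod,'wid',np.linalg.norm(W(200,20,.247)-W(327,20,.247)))
col=(W(130,20,.2335)+W(398,20,.2335))/2;print('collar row20',col,np.linalg.norm(W(130,20,.2335)-W(398,20,.2335)))
z=.2061
A=[(W(186,200,z)+W(379,200,z))/2,(W(189,330,z)+W(370,330,z))/2,(W(231,385,z)+W(327,385,z))/2,(W(232,470,z)+W(327,470,z))/2]
k=(W(189,290,z)+W(370,290,z))/2
print(np.round(A,4),'slot end',k)
d=A[0]-A[3];d/=np.linalg.norm(d);print('yaw',np.degrees(np.arctan2(d[1],d[0])))
d=np.array([np.cos(.118),np.sin(.118)])
for c in(rod,col): print('lat of rod rel. gauge',1e3*((c-A[3])@[-d[1],d[0]]),'ahead of slot end',1e3*((c-k)@d), [round(1e3*((c-x)@[-d[1],d[0]]),1) for x in A])
E
```

```text
rod [ 0.51701401 -0.03738751] wid 0.018854308815682973
collar row20 [ 0.51967683 -0.03687944] 0.045183928949796316
[[ 0.4942 -0.0434]
 [ 0.4652 -0.0463]
 [ 0.4519 -0.0478]
 [ 0.4301 -0.0506]] slot end [ 0.47440913 -0.04516982]
yaw 6.3570307472704295
lat of rod rel. gauge 2.864745730475638 ahead of slot end 43.22479371765647 [np.float64(3.3), np.float64(2.7), np.float64(2.7), np.float64(2.9)]
lat of rod rel. gauge 3.055796518989822 ahead of slot end 45.92891303616698 [np.float64(3.5), np.float64(2.9), np.float64(2.9), np.float64(3.1)]
```

Call:
jog_arm --deltas '[0, 0.03, 0, 0, 0, 0, 0.05, 0.036, 0, 0, 0, 0, 0.1, 0.042, 0, 0, 0, 0, 0.15, 0.048, 0, 0, 0, 0, 0.15, 0.048, 0, 0, 0, 0]'

```text
time: 7.07
tool_pos: [0.4277, -0.0479, 0.1999]
tool_rot: [3.141, -0.001, 0.12]
contact_force: [0.8, -0.2, -2.7]
opening: 0.0238
```

Call:
jog_arm --deltas '[0.05, 0.006, 0, 0, 0, 0, 0.1, 0.012, 0, 0, 0, 0, 0.14, 0.017, 0, 0, 0, 0, 0.14, 0.017, 0, 0, 0, 0]'

```text
time: 7.4
tool_pos: [0.4415, -0.0462, 0.1997]
tool_rot: [3.141, -0.001, 0.12]
contact_force: [0.2, -0.0, -1.8]
opening: 0.0235
```

```bash
python3 - <<'E'
from h import *
robot.read_camera('side')
s=robot.observe();a,p=grab('wrist','w5'); np.savez('w5.npz',**p)
print(s['time'],s['tool_pos'],s['tool_rot'],s['contact_force'],s['torque'],s['qpos'])
cv2.imwrite('pics/w5c.png',cv2.resize(a[0:300,140:420],None,fx=2,fy=2,interpolation=cv2.INTER_CUBIC))
E
```

```text
7.45 [ 0.44094327 -0.04616883  0.19962485] [3.14152044e+00 1.22239821e-04 1.20538575e-01] [ 0.26402382  0.18572511 -2.84151429] [0.0273667  0.14441375 0.01724011] [-2.77431798e-01  2.31963644e-01  1.79460499e+00 -1.26892247e-04
  1.11510873e+00  1.17288180e+00]
```

View pics/w5c.png

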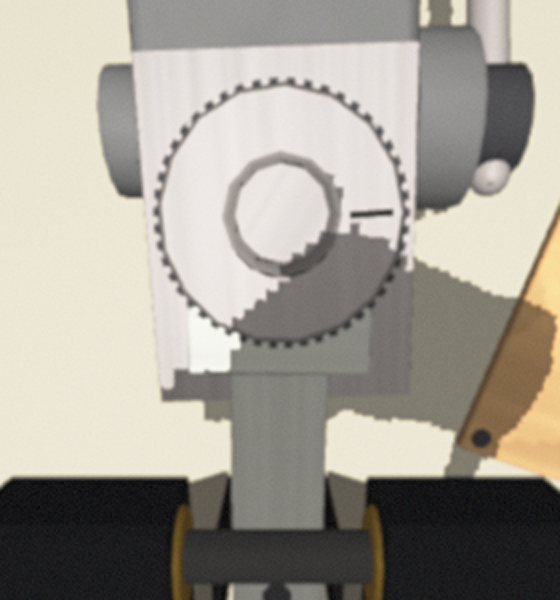

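The fork is around the rod: rod centre (281,213), handle centre about 280, no contact force. Checking depth and the collar centre.

```bash
python3 - <<'E'
from h import *
p=dict(np.load('w5.npz'))
W=lambda x,y,z:onz(p,140+x/2-.25,y/2-.25,z)[:2]
e=(W(189,373,.206)+W(370,373,.206))/2; d=np.array([np.cos(.115),np.sin(.115)]);n=np.array([-d[1],d[0]])
for nm,c in(('rod',W(281,213,.247)),('collar',(W(157,212,.2335)+W(407,212,.2335))/2),('collar2',(W(282,80,.2335)+W(282,345,.2335))/2)): print(nm,c,'x',1e3*(c-e)@d-32,'lat',1e3*(c-e)@n)
print('collar diam',np.linalg.norm(W(157,212,.2335)-W(407,212,.2335)))
t=W(379,450,.185)
print('head front',(W(162,398,.185)+W(410,393,.185))/2)
E
```

```text
rod [ 0.51716862 -0.03708171] x 1.8688539604684138 lat 0.16844151686718528
collar [ 0.51833098 -0.03722721] x 3.0068332161729927 lat -0.10947294711342054
collar2 [ 0.51698765 -0.03738754] x 1.6539781755456247 lat -0.11460310374806934
collar diam 0.045534017073343126
head front [ 0.47340973 -0.0442811 ]
```

Call:
jog_arm --deltas '[0.01, 0.001, 0, 0, 0, 0, 0.018, 0.002, 0, 0, 0, 0, 0.018, 0.002, -0.005, 0, 0, 0, 0.018, 0.002, -0.009, 0, 0, 0, 0.018, 0.002, -0.009, 0, 0, 0]'

```text
time: 7.92
tool_pos: [0.4424, -0.046, 0.1989]
tool_rot: [3.141, -0.0, 0.12]
contact_force: [0.6, -0.0, -1.8]
opening: 0.0239
```

Call:
jog_arm --deltas '[0, 0, 0, 0, 0, 0, 0, 0, 0, 0, 0, 0, 0, 0, 0, 0, 0, 0, 0, 0, 0, 0, 0, 0, 0, 0, 0, 0, 0, 0]' --claw 0.6

```text
time: 8.33
tool_pos: [0.4425, -0.046, 0.1989]
tool_rot: [3.141, -0.0, 0.12]
contact_force: [0.0, 0.3, -0.2]
opening: 0.052
```

Call:
jog_arm --deltas '[0, 0, 0.15, 0, 0, 0, 0, 0, 0.45, 0, 0, 0, 0, 0, 0.8, 0, 0, 0, 0, 0, 1.0, 0, 0, 0.06, 0, 0, 1.0, 0, 0, 0.13]' --claw 0.85

```text
time: 8.75
tool_pos: [0.4443, -0.0465, 0.3035]
tool_rot: [3.136, -0.007, 0.329]
contact_force: [0.6, -0.2, 0.1]
opening: 0.0776
```

```bash
python3 - <<'E'
from h import *
robot.read_camera('side')
s=robot.observe();a,p=grab('wrist','w6')
print(s['time'],s['tool_pos'],s['tool_rot'],s['contact_force'],s['opening'],s['qpos'])
print(proj(p,[.5172,-.0372,.247]))
cv2.imwrite('pics/w6c.png',cv2.resize(a[0:300,100:460],None,fx=1.6,fy=1.6,interpolation=cv2.INTER_CUBIC))
E
```

```text
8.8 [ 0.44342849 -0.04622795  0.3012744 ] [ 3.13842687 -0.00442408  0.3362315 ] [-0.50039088  0.93536962 -0.35165113] 0.07769124856027011 [-2.76057553e-01  1.44670554e-01  1.61092956e+00 -4.88604998e-05
  1.38055265e+00  9.58523382e-01]
(np.float64(302.4715231829978), np.float64(125.00787903203724))
```

Call:
jog_arm --deltas '[0.2, 0.02, 0, 0, 0, 0.074, 0.4, 0.05, 0, 0, 0, 0.148, 0.6, 0.07, 0, 0, 0, 0.222, 0.74, 0.09, 0, 0, 0, 0.296, 0.74, 0.09, 0, 0, 0, 0.37]'

```text
time: 9.27
tool_pos: [0.518, -0.0367, 0.2971]
tool_rot: [-3.14, 0.001, 0.908]
contact_force: [-1.1, -0.1, -1.6]
opening: 0.0783
```

Call:
jog_arm --deltas '[0, 0, 0, 0, 0, 0.074, 0, 0, 0, 0, 0, 0.148, 0, 0, 0, 0, 0, 0.222, 0, 0, 0, 0, 0, 0.296, 0, 0, 0, 0, 0, 0.37]'

```text
time: 9.68
tool_pos: [0.5159, -0.0369, 0.2976]
tool_rot: [-3.139, -0.0, 1.489]
contact_force: [0.2, -0.1, 1.1]
opening: 0.0785
```

Call:
jog_arm --deltas '[0, 0, 0, 0, 0, 0.074, 0, 0, 0, 0, 0, 0.148, 0, 0, 0, 0, 0, 0.222, 0, 0, 0, 0, 0, 0.296, 0, 0, 0, 0, 0, 0.37]'

```text
time: 10.1
tool_pos: [0.5159, -0.0369, 0.2976]
tool_rot: [-3.14, -0.002, 2.07]
contact_force: [0.4, -1.1, -0.1]
opening: 0.0779
```

Call:
jog_arm --deltas '[0, 0, 0, 0, 0, 0.074, 0, 0, 0, 0, 0, 0.148, 0, 0, 0, 0, 0, 0.222, 0, 0, 0, 0, 0, 0.296, 0, 0, 0, 0, 0, 0.37]'

```text
time: 10.52
tool_pos: [0.5159, -0.0369, 0.2976]
tool_rot: [-3.141, -0.002, 2.651]
contact_force: [0.1, 0.2, 0.0]
opening: 0.0779
```

Call:
jog_arm --deltas '[0, 0, 0, 0, 0, 0.074, 0, 0, 0, 0, 0, 0.148, 0, 0, 0, 0, 0, 0.222, 0, 0, 0, 0, 0, 0.296, 0, 0, 0, 0, 0, 0.37]'

```text
time: 10.93
tool_pos: [0.5159, -0.0369, 0.2976]
tool_rot: [3.141, -0.002, -3.051]
contact_force: [0.4, -0.3, -0.2]
opening: 0.078
```

Call:
jog_arm --deltas '[0, 0, 0, 0, 0, 0.074, 0, 0, 0, 0, 0, 0.148, 0, 0, 0, 0, 0, 0.222, 0, 0, 0, 0, 0, 0.296, 0, 0, 0, 0, 0, 0.37]'

```text
time: 11.35
tool_pos: [0.5159, -0.0369, 0.2976]
tool_rot: [3.14, -0.001, -2.47]
contact_force: [-1.4, 0.1, -0.3]
opening: 0.0782
```

```bash
python3 - <<'E'
from h import *
robot.read_camera('side')
s=robot.observe();a,p=grab('wrist','w7')
print(s['time'],s['tool_pos'],s['tool_rot'],s['contact_force'],s['torque'],s['opening'],s['qpos'])
b=cv2.imread('pics/side0.png')[150:270,190:330];c=robot.read_camera('side')[150:270,190:330,::-1]
im=np.hstack([cv2.resize(a[0:300,80:480],(480,360)),cv2.resize(np.ascontiguousarray(c[10:110,20:109]),(320,360),interpolation=cv2.INTER_CUBIC)])
cv2.imwrite('pics/w7c.png',im)
E
```

```text
11.4 [ 0.51594911 -0.0369023   0.2976385 ] [ 3.13969488e+00 -1.46080506e-03 -2.46257682e+00] [-0.65181353  0.30267151  0.04084063] [ 0.16677623 -0.04503385 -0.00055542] 0.07817914506647787 [-2.19666353e-01  2.88745911e-01  1.43400815e+00  3.89784631e-05
  1.42123317e+00 -2.46948298e+00]
```

View pics/w7c.png

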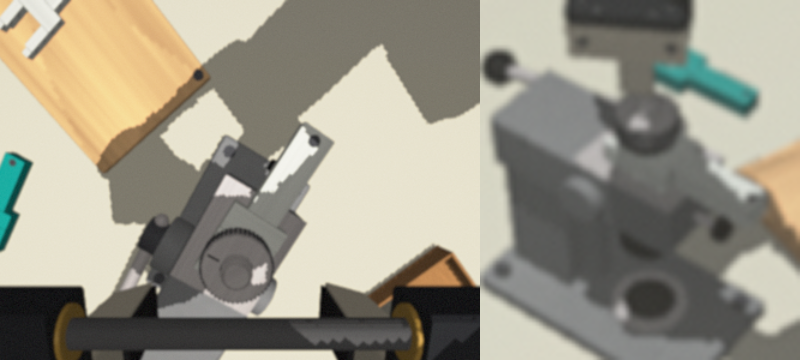

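Wrist: the gauge lies flat with its handle out the front, and the collar (236,268) is centred between the fingers. Descending onto the collar and gripping lightly.

Call:
jog_arm --deltas '[0.01, 0, -0.25, 0, 0, 0, 0.01, 0, -0.5, 0, 0, 0, 0.01, 0, -0.65, 0, 0, 0, 0.01, 0, -0.735, 0, 0, 0, 0.01, 0, -0.735, 0, 0, 0]'

```text
time: 11.92
tool_pos: [0.5163, -0.0367, 0.2233]
tool_rot: [3.138, -0.003, -2.475]
contact_force: [0.0, 0.9, 0.3]
opening: 0.078
```

Call:
jog_arm --deltas '[0, 0, 0, 0, 0, 0, 0, 0, 0, 0, 0, 0, 0, 0, 0, 0, 0, 0, 0, 0, 0, 0, 0, 0, 0, 0, 0, 0, 0, 0]' --claw 0.4 --newtons 20

```text
time: 12.33
tool_pos: [0.5177, -0.037, 0.226]
tool_rot: [-3.141, 0.001, -2.472]
contact_force: [0.7, -0.4, -0.2]
opening: 0.0493
```

Call:
jog_arm --deltas '[0, 0, 0, 0, 0, 0, 0, 0, 0, 0, 0, 0]'

```text
time: 12.5
tool_pos: [0.5176, -0.0371, 0.2259]
tool_rot: [-3.141, 0.001, -2.472]
contact_force: [-0.6, -0.7, 3.4]
opening: 0.0475
```

```bash
cat > st.py <<'E'
from h import *
T=[];F=[]
for i in range(3):
    robot.read_camera('side');s=robot.observe();T.append(s['torque']);F.append(s['contact_force'])
print('t',round(s['time'],2),s['tool_pos'].round(4),s['tool_rot'].round(3),'F',np.mean(F,0).round(2),'T',np.mean(T,0).round(3),'effort6',round(s['joint_efforts'][5],3),'op',round(s['opening'],4),'q6',round(s['qpos'][5],3))
E
python3 st.py
```

```text
t 12.65 [ 0.5177 -0.037   0.2259] [-3.141e+00  1.000e-03 -2.472e+00] F [ 0.22 -0.05  4.47] T [ 0.128 -0.064  0.004] effort6 -0.013 op 0.0471 q6 -2.46
```

Call:
jog_arm --deltas '[0, 0, -0.0016, 0, 0, -0.075, 0, 0, -0.0032, 0, 0, -0.15, 0, 0, -0.0048, 0, 0, -0.225, 0, 0, -0.0064, 0, 0, -0.3, 0, 0, -0.008, 0, 0, -0.375]'

```text
time: 13.07
tool_pos: [0.5179, -0.0376, 0.2251]
tool_rot: [-3.14, 0.002, -3.066]
contact_force: [-0.7, -2.3, 4.5]
opening: 0.0476
```

Call:
jog_arm --deltas '[0, 0, -0.0016, 0, 0, -0.075, 0, 0, -0.0032, 0, 0, -0.15, 0, 0, -0.0048, 0, 0, -0.225, 0, 0, -0.0064, 0, 0, -0.3, 0, 0, -0.008, 0, 0, -0.375]'

```text
time: 13.48
tool_pos: [0.5178, -0.0381, 0.2244]
tool_rot: [-3.14, 0.002, 2.628]
contact_force: [-0.7, -4.1, 5.5]
opening: 0.0476
```

Call:
jog_arm --deltas '[0, 0, -0.0016, 0, 0, -0.075, 0, 0, -0.0032, 0, 0, -0.15, 0, 0, -0.0048, 0, 0, -0.225, 0, 0, -0.0064, 0, 0, -0.3, 0, 0, -0.008, 0, 0, -0.375]'

```text
time: 13.9
tool_pos: [0.5174, -0.0385, 0.2236]
tool_rot: [-3.141, 0.003, 2.039]
contact_force: [-2.8, -6.4, 5.4]
opening: 0.0475
```

```bash
python3 st.py
```

```text
t 14.05 [ 0.5173 -0.0385  0.2236] [-3.141e+00  3.000e-03  2.043e+00] F [-2.17 -5.69  6.14] T [-0.978  0.298 -0.085] effort6 0.338 op 0.0474 q6 -0.692
```

Call:
jog_arm --deltas '[0, -0.01, -0.0016, 0, 0, -0.075, 0, -0.01, -0.0032, 0, 0, -0.15, 0, -0.01, -0.0048, 0, 0, -0.225, 0, -0.01, -0.0064, 0, 0, -0.3, 0, -0.01, -0.0064, 0, 0, -0.3]'

```text
time: 14.47
tool_pos: [0.5169, -0.0386, 0.223]
tool_rot: [-3.141, 0.001, 1.567]
contact_force: [-3.5, -2.4, 8.4]
opening: 0.0476
```

```bash
python3 st.py
```

```text
t 14.62 [ 0.517  -0.0386  0.223 ] [-3.141e+00  1.000e-03  1.573e+00] F [-3.88 -2.43  7.51] T [-0.424  0.577 -0.064] effort6 -0.036 op 0.0475 q6 -0.223
```

Call:
jog_arm --deltas '[0, 0, -0.0016, 0, 0, -0.05, 0, 0, -0.003, 0, 0, -0.1, 0, 0, -0.003, 0, 0, -0.1]'

```text
time: 14.87
tool_pos: [0.5168, -0.0386, 0.2228]
tool_rot: [-3.141, 0.002, 1.412]
contact_force: [-4.3, -2.5, 9.4]
opening: 0.0476
```

```bash
python3 st.py
```

```text
t 15.02 [ 0.5168 -0.0386  0.2228] [-3.141e+00  1.000e-03  1.416e+00] F [-4.65 -1.76  9.16] T [-0.425  0.712 -0.087] effort6 -0.048 op 0.0475 q6 -0.066
```

Call:
jog_arm --deltas '[-0.01, 0, -0.001, 0, 0, -0.05, -0.01, 0, -0.002, 0, 0, -0.1, -0.01, 0, -0.002, 0, 0, -0.1]'

```text
time: 15.27
tool_pos: [0.5166, -0.0386, 0.2226]
tool_rot: [3.14, 0.001, 1.255]
contact_force: [-1.3, -2.5, 6.7]
opening: 0.0474
```

```bash
python3 st.py
```

```text
t 15.42 [ 0.5166 -0.0386  0.2226] [3.140e+00 1.000e-03 1.259e+00] F [-1.03 -2.12  7.25] T [-0.331  0.252 -0.066] effort6 -0.049 op 0.0473 q6 0.09
```

Call:
jog_arm --deltas '[0, 0, -0.001, 0, 0, -0.05, 0, 0, -0.002, 0, 0, -0.1, 0, 0, -0.002, 0, 0, -0.1]'

```text
time: 15.67
tool_pos: [0.5164, -0.0385, 0.2224]
tool_rot: [3.14, 0.001, 1.098]
contact_force: [-1.5, -1.5, 7.6]
opening: 0.0476
```

```bash
python3 st.py
```

```text
t 15.82 [ 0.5164 -0.0385  0.2224] [3.140e+00 1.000e-03 1.102e+00] F [-1.82 -1.89  7.41] T [-0.318  0.327 -0.055] effort6 -0.05 op 0.0473 q6 0.247
```

Call:
jog_arm --deltas '[0, 0, -0.001, 0, 0, -0.06, 0, 0, -0.002, 0, 0, -0.12, 0, 0, -0.002, 0, 0, -0.12]'

```text
time: 16.07
tool_pos: [0.5163, -0.0384, 0.2222]
tool_rot: [3.141, 0.001, 0.908]
contact_force: [-2.3, -2.4, 7.1]
opening: 0.0476
```

```bash
python3 st.py
```

```text
t 16.22 [ 0.5163 -0.0384  0.2222] [3.14  0.    0.913] F [-2.37 -1.29  7.25] T [-0.239  0.413 -0.057] effort6 -0.045 op 0.0477 q6 0.436
```

Call:
jog_arm --deltas '[0, 0, -0.001, 0, 0, -0.06, 0, 0, -0.002, 0, 0, -0.12, 0, 0, -0.002, 0, 0, -0.12]'

```text
time: 16.47
tool_pos: [0.5162, -0.0383, 0.2219]
tool_rot: [3.141, 0.0, 0.72]
contact_force: [-1.3, -0.7, 6.5]
opening: 0.0471
```

```bash
python3 st.py
```

```text
t 16.62 [ 0.5162 -0.0383  0.2219] [3.141 0.    0.725] F [-2.76 -1.28  7.62] T [-0.183  0.487 -0.069] effort6 -0.045 op 0.0475 q6 0.625
```

Call:
jog_arm --deltas '[0, 0, -0.001, 0, 0, -0.06, 0, 0, -0.002, 0, 0, -0.12, 0, 0, -0.002, 0, 0, -0.12]'

```text
time: 16.87
tool_pos: [0.5161, -0.0382, 0.2217]
tool_rot: [3.141, 0.0, 0.532]
contact_force: [-3.3, -0.6, 7.6]
opening: 0.0474
```

```bash
python3 st.py
```

```text
t 17.02 [ 0.5161 -0.0382  0.2218] [3.141 0.    0.536] F [-3.38 -0.61  7.75] T [-0.095  0.577 -0.149] effort6 -0.124 op 0.0474 q6 0.813
```

Call:
jog_arm --deltas '[0, 0, -0.001, 0, 0, -0.06, 0, 0, -0.002, 0, 0, -0.12, 0, 0, -0.002, 0, 0, -0.12]'

```text
time: 17.27
tool_pos: [0.516, -0.038, 0.2216]
tool_rot: [3.141, 0.0, 0.343]
contact_force: [-3.5, -0.7, 7.8]
opening: 0.0475
```

```bash
python3 st.py
```

```text
t 17.42 [ 0.516  -0.038   0.2216] [3.141 0.    0.348] F [-3.62 -0.86  7.85] T [ 0.011  0.63  -0.154] effort6 -0.168 op 0.0479 q6 1.002
```

Torque rose from the 0.06 drag to about 0.15 N m, so the collar bears on the gauge by roughly 0.2–0.25 rad (≈0.3 mm, ≈15 N). That is a nip, so I stop here. Releasing the collar and going back to the handle.

Call:
jog_arm --deltas '[0, 0, 0, 0, 0, 0, 0, 0, 0, 0, 0, 0, 0, 0, 0, 0, 0, 0, 0, 0, 0, 0, 0, 0, 0, 0, 0, 0, 0, 0]' --claw 0.8

```text
time: 17.83
tool_pos: [0.5163, -0.0379, 0.2205]
tool_rot: [-3.141, 0.001, 0.348]
contact_force: [-0.3, -0.7, -0.3]
opening: 0.0723
```

Call:
jog_arm --deltas '[0, 0, 0.15, 0, 0, 0, 0, 0, 0.4, 0, 0, 0, 0, 0, 0.7, 0, 0, 0, 0, 0, 0.8, 0, 0, 0, 0, 0, 0.8, 0, 0, 0]'

```text
time: 18.25
tool_pos: [0.5176, -0.0382, 0.3036]
tool_rot: [3.138, -0.005, 0.348]
contact_force: [-0.2, 0.2, 0.0]
opening: 0.0733
```

Call:
jog_arm --deltas '[-0.2, -0.02, 0, 0, 0, -0.05, -0.4, -0.04, 0, 0, 0, -0.1, -0.6, -0.06, 0, 0, 0, -0.145, -0.74, -0.08, 0, 0, 0, -0.145, -0.74, -0.08, 0, 0, 0, -0.145]'

```text
time: 18.67
tool_pos: [0.4399, -0.0458, 0.2998]
tool_rot: [-3.141, 0.003, 0.12]
contact_force: [0.8, 0.0, -0.9]
opening: 0.0732
```

```bash
python3 st.py; python3 - <<'E'
from h import *
a,p=grab('wrist','w8'); np.savez('w8.npz',**p); g=cv2.cvtColor(a,cv2.COLOR_BGR2GRAY)
d=np.array([np.cos(.115),np.sin(.115)]);n=np.array([-d[1],d[0]]);o=np.array([.5172,-.0373])
for x in(-.06,-.07,-.09):
    c=o+x*d; pts=[proj(p,[*(c+k*.001*n),.205]) for k in range(-30,31,2)]
    print(x,[int(g[int(round(v)),int(round(u))]) for u,v in pts])
c=[proj(p,[*(o+k*.001*d),.205]) for k in range(-115,-80,2)]
print([int(g[min(419,int(round(v))),int(round(u))]) for u,v in c])
E
```

```text
t 18.82 [ 0.4428 -0.046   0.3003] [-3.141  0.     0.12 ] F [-0.03  0.36  0.12] T [ 0.024  0.014 -0.022] effort6 -0.006 op 0.0733 q6 1.174
-0.06 [224, 224, 224, 226, 222, 128, 117, 120, 118, 114, 126, 126, 126, 125, 124, 123, 126, 128, 125, 125, 124, 156, 226, 226, 226, 224, 224, 224, 225, 225, 224]
-0.07 [223, 224, 223, 224, 224, 223, 161, 117, 120, 125, 127, 128, 124, 126, 125, 123, 125, 126, 126, 128, 122, 154, 224, 225, 224, 224, 224, 225, 224, 225, 225]
-0.09 [206, 140, 120, 118, 121, 118, 120, 120, 118, 117, 123, 128, 123, 123, 107, 86, 103, 126, 125, 125, 120, 154, 225, 225, 224, 224, 224, 224, 224, 225, 225]
[118, 122, 122, 120, 120, 118, 118, 118, 123, 83, 39, 38, 54, 112, 124, 126, 126, 123]
```

The handle edges are where I left them, so the gauge is held. Gripping the handle and drawing it straight out.

Call:
jog_arm --deltas '[0, 0, -0.3, 0, 0, 0, 0, 0, -0.6, 0, 0, 0, 0, 0, -0.9, 0, 0, 0, 0, 0, -1.0, 0, 0, 0, 0, 0, -1.0, 0, 0, 0]' --claw 0.6

```text
time: 19.28
tool_pos: [0.4413, -0.0454, 0.1977]
tool_rot: [-3.139, 0.006, 0.121]
contact_force: [-0.6, -0.1, 2.1]
opening: 0.0557
```

Call:
jog_arm --deltas '[0, 0, 0, 0, 0, 0, 0, 0, 0, 0, 0, 0, 0, 0, 0, 0, 0, 0, 0, 0, 0, 0, 0, 0, 0, 0, 0, 0, 0, 0]' --claw 0.1 --newtons 45

```text
time: 19.7
tool_pos: [0.4428, -0.0461, 0.2015]
tool_rot: [3.141, -0.001, 0.12]
contact_force: [0.5, 0.3, 0.1]
opening: 0.0265
```

Call:
jog_arm --deltas '[0, 0, 0, 0, 0, 0, 0, 0, 0, 0, 0, 0, 0, 0, 0, 0, 0, 0]'

```text
time: 19.95
tool_pos: [0.4427, -0.0461, 0.2014]
tool_rot: [3.141, -0.001, 0.12]
contact_force: [-1.0, -0.5, 5.6]
opening: 0.0235
```

```bash
python3 st.py
```

```text
t 20.1 [ 0.4427 -0.0461  0.2015] [ 3.141e+00 -1.000e-03  1.200e-01] F [-0.81  0.5   5.77] T [ 0.052  0.088 -0.12 ] effort6 -0.113 op 0.0236 q6 1.174
```

Call:
jog_arm --deltas '[-0.04, -0.005, 0, 0, 0, 0, -0.08, -0.009, 0, 0, 0, 0, -0.12, -0.014, 0, 0, 0, 0, -0.16, -0.018, 0, 0, 0, 0, -0.2, -0.023, 0, 0, 0, 0]'

```text
time: 20.52
tool_pos: [0.4266, -0.0485, 0.2017]
tool_rot: [3.14, -0.01, 0.12]
contact_force: [16.9, 1.7, -5.7]
opening: 0.0236
```

Call:
jog_arm --deltas '[-0.06, -0.007, 0, 0, 0, 0, -0.12, -0.014, 0, 0, 0, 0, -0.18, -0.02, 0, 0, 0, 0, -0.24, -0.028, 0, 0, 0, 0, -0.3, -0.035, 0, 0, 0, 0]'

```text
time: 20.93
tool_pos: [0.3925, -0.0518, 0.2008]
tool_rot: [3.141, -0.001, 0.12]
contact_force: [1.7, -0.0, 0.7]
opening: 0.0235
```

```bash
python3 st.py
```

```text
t 21.08 [ 0.3913 -0.0518  0.2007] [-3.141e+00  2.000e-03  1.200e-01] F [-2.25 -0.07  1.86] T [-0.077  0.139 -0.032] effort6 -0.051 op 0.0235 q6 1.125
```

Call:
jog_arm --deltas '[-0.07, -0.01, 0, 0, 0, 0, -0.13, -0.015, 0, 0, 0, 0, -0.13, -0.015, 0.3, 0, 0, 0, -0.13, -0.015, 0.7, 0, 0, 0, -0.13, -0.015, 1.0, 0, 0, 0]'

```text
time: 21.5
tool_pos: [0.3783, -0.0532, 0.3024]
tool_rot: [-3.141, 0.002, 0.12]
contact_force: [1.3, -0.7, -2.5]
opening: 0.0231
```

Call:
jog_arm --deltas '[0.1, -0.25, 0, 0, 0, -0.05, 0.25, -0.6, 0, 0, 0, -0.1, 0.4, -0.9, 0, 0, 0, -0.15, 0.55, -1.0, 0, 0, 0, -0.21, 0.69, -1.0, 0, 0, 0, -0.21]'

```text
time: 21.92
tool_pos: [0.448, -0.1558, 0.2997]
tool_rot: [3.141, 0.003, -0.218]
contact_force: [-0.2, 1.0, -2.7]
opening: 0.0234
```

Call:
jog_arm --deltas '[0, -0.3, 0, 0, 0, 0, 0, -0.6, 0, 0, 0, 0, 0, -0.72, 0, 0, 0, 0, 0, -0.72, 0, 0, 0, 0]'

```text
time: 22.25
tool_pos: [0.4474, -0.2273, 0.2996]
tool_rot: [-3.141, 0.003, -0.213]
contact_force: [-1.0, 0.2, -2.1]
opening: 0.0236
```

```bash
python3 st.py; python3 - <<'E'
from h import *
a,p=grab('wrist','w9'); np.savez('w9.npz',**p); c=robot.read_camera('side')[:,:,::-1]
im=np.hstack([cv2.resize(a[0:300,80:480],(480,360)),cv2.resize(np.ascontiguousarray(c[160:260,210:299]),(320,360),interpolation=cv2.INTER_CUBIC)])
cv2.imwrite('pics/w9c.png',im)
# gauge outline in hand: bright/grey columns at rows, silver = low saturation
hsv=cv2.cvtColor(a,cv2.COLOR_BGR2HSV); s=robot.observe(); z=s['tool_pos'][2]-.0165+.02
T=s['tool_pos'][:2];d=np.array([np.cos(s['tool_rot'][2]),np.sin(s['tool_rot'][2])]);n=np.array([-d[1],d[0]])
f=lambda x,y:[int(round(k)) for k in proj(p,[*(T+d*x+n*y),z])]
for y in(-.017,.017):
    print([ (x,*map(int,hsv[v,u])) for x in range(80,112,3) for u,v in [f(x/1e3,y)] if 0<=v<420])
E
```

```text
t 22.4 [ 0.4478 -0.2243  0.3004] [-3.14e+00  2.00e-03 -2.10e-01] F [ 0.28  0.05 -2.03] T [0.057 0.068 0.025] effort6 -0.008 op 0.0235 q6 1.163
[(80, 26, 12, 146), (83, 30, 11, 145), (86, 26, 14, 148), (89, 27, 17, 139), (92, 28, 15, 207), (95, 30, 4, 249), (98, 24, 21, 239), (101, 24, 20, 242), (104, 24, 21, 242), (107, 23, 21, 242), (110, 24, 21, 241)]
[(80, 30, 4, 249), (83, 24, 5, 249), (86, 30, 5, 249), (89, 30, 6, 244), (92, 30, 5, 250), (95, 36, 5, 249), (98, 24, 20, 240), (101, 24, 21, 243), (104, 24, 21, 242), (107, 24, 21, 242), (110, 24, 20, 241)]
```

Only about 1.5 mm of slip in the grip. Lowering onto the original spot on the board.

Call:
jog_arm --deltas '[0, 0, -0.3, 0, 0, 0, 0, 0, -0.65, 0, 0, 0, 0, 0, -1.0, 0, 0, 0]'

```text
time: 22.75
tool_pos: [0.4487, -0.2244, 0.2006]
tool_rot: [3.141, -0.003, -0.208]
contact_force: [-0.2, -0.6, -3.2]
opening: 0.0235
```

Call:
jog_arm --deltas '[0, 0, -0.3, 0, 0, 0, 0, 0, -0.6, 0, 0, 0, 0, 0, -0.9, 0, 0, 0, 0, 0, -1.0, 0, 0, 0]'

```text
time: 23.08
tool_pos: [0.4465, -0.223, 0.0974]
tool_rot: [-3.139, 0.006, -0.208]
contact_force: [-0.9, 0.7, -3.5]
opening: 0.0236
```

Call:
jog_arm --deltas '[0, 0, -0.25, 0, 0, 0, 0, 0, -0.45, 0, 0, 0, 0, 0, -0.55, 0, 0, 0, 0, 0, -0.63, 0, 0, 0, 0, 0, -0.63, 0, 0, 0]'

```text
time: 23.5
tool_pos: [0.4483, -0.2249, 0.0374]
tool_rot: [-3.141, 0.001, -0.209]
contact_force: [0.5, 0.1, -2.1]
opening: 0.0237
```

```bash
python3 st.py
```

```text
t 23.65 [ 0.4492 -0.2257  0.039 ] [ 3.141e+00 -2.000e-03 -2.090e-01] F [-0.16  0.27 -2.45] T [0.048 0.119 0.001] effort6 0.0 op 0.0233 q6 1.162
```

Call:
jog_arm --deltas '[0, 0, -0.04, 0, 0, 0, 0, 0, -0.07, 0, 0, 0, 0, 0, -0.09, 0, 0, 0, 0, 0, -0.1, 0, 0, 0, 0, 0, -0.1, 0, 0, 0]'

```text
time: 24.07
tool_pos: [0.4484, -0.2254, 0.0285]
tool_rot: [3.141, -0.0, -0.21]
contact_force: [-2.8, 0.6, 5.4]
opening: 0.0234
```

```bash
python3 st.py
```

```text
t 24.22 [ 0.4484 -0.2254  0.0285] [ 3.141 -0.    -0.21 ] F [-2.57  1.12  5.39] T [0.233 0.349 0.003] effort6 -0.01 op 0.0236 q6 1.162
```

Gentle contact with the board (about +8 N over the carried weight). Releasing, rising and moving clear.

Call:
jog_arm --deltas '[0, 0, 0, 0, 0, 0, 0, 0, 0, 0, 0, 0, 0, 0, 0, 0, 0, 0, 0, 0, 0, 0, 0, 0, 0, 0, 0, 0, 0, 0]' --claw 0.55

```text
time: 24.63
tool_pos: [0.4484, -0.2253, 0.0278]
tool_rot: [3.141, -0.0, -0.21]
contact_force: [0.0, 0.1, 0.6]
opening: 0.0492
```

Call:
jog_arm --deltas '[0, 0, 0.1, 0, 0, 0, 0, 0, 0.3, 0, 0, 0, 0, 0, 0.6, 0, 0, 0, 0, 0, 0.95, 0, 0, 0, 0, 0, 1.0, 0, 0, 0]'

```text
time: 25.05
tool_pos: [0.4508, -0.2269, 0.1336]
tool_rot: [3.138, -0.009, -0.209]
contact_force: [1.3, -1.0, 0.5]
opening: 0.0506
```

Call:
jog_arm --deltas '[0, 0, 0.35, 0, 0, 0, 0, 0, 0.7, 0, 0, 0, 0, 0, 1.0, 0, 0, 0, 0, 0, 1.0, 0, 0, 0, 0, 0, 1.0, 0, 0, 0]'

```text
time: 25.47
tool_pos: [0.449, -0.2257, 0.2298]
tool_rot: [3.14, -0.004, -0.21]
contact_force: [-0.1, 0.4, -0.7]
opening: 0.0503
```

```bash
python3 st.py; python3 - <<'E'
from h import *
a,p=grab('wrist','w10'); c=robot.read_camera('side')[:,:,::-1]
im=np.hstack([cv2.resize(a[0:300,80:480],(480,360)),cv2.resize(np.ascontiguousarray(c[160:260,210:299]),(320,360),interpolation=cv2.INTER_CUBIC)])
cv2.imwrite('pics/w10c.png',im)
E
```

```text
t 25.62 [ 0.4477 -0.2248  0.2267] [-3.141e+00  2.000e-03 -2.100e-01] F [-0.3   0.08 -0.55] T [0.051 0.042 0.003] effort6 0.0 op 0.0505 q6 1.162
```

View pics/w10c.png

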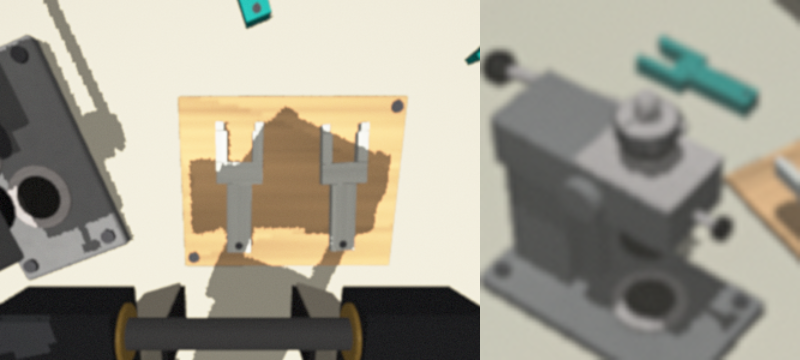

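The thick gauge is flat on the board beside the untouched thin one. The collar is on its rod just above the head, and the arm is clear.

```bash
python3 -c "
from cell import robot
print(robot.hand_in())"
```

```text
the job is handed in; nothing more can be done
None
```

The stroke stop is set and the job is handed in at about 26 s on the robot's clock.

- **Gauge used:** I used the silver gauge nearer the press. Its top triangulated at 32 mm and the other's at about 24 mm, which makes it the 20 mm one.
- **Setting the collar:** I slid the gauge around the rod, released it flat on the head, and turned the collar clockwise by about 3.46 rad. Turning torque rose from the 0.06 N m drag to about 0.15 N m. That puts the pad about 0.2 rad past first touch, with an estimated nip of 15 N. The last torque reading was ambiguous: the wrist sensor showed −0.154 N m (barely changed from −0.149) while the joint effort rose to −0.168.
- **Holding and drawing out:** After I let go of the collar, the handle edges showed no shift. Drawing the gauge out took about 17 N, then it came free.
- **Final check:** The last picture shows the thick gauge flat on the board at its old place, with the thin gauge beside it. The collar is on its rod, and the arm is clear of everything.
- **Not checked:** I did not measure the collar's height after the gauge came out. It was only seen in the side view. The tray with the bottles and the tub of caps was not in the last picture; the arm worked on the other side of the press.

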